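Open the dust shield and stack the parts tray

TASK

On the repair bench, swing the clear dust shield of the tray dock up and back past its balance point so that it stays open by itself. Then take the parts tray off the sloped rack and stack it squarely on the tray in the dock, lowering it by hand rather than dropping it, so that its four corner pins go fully down into the sockets. Let go, leave the shield open, and do not disturb the other things on the bench.

Things in the scene. Friction and masses are not known exactly. Their poses are not given: they have to be found in the camera images.
- dock_seat (a point): Point where the loose tray's centre lies when fully stacked: 72 mm above the bench, on the axis of the light-blue lower tray, whose rim is at 52 mm. x runs level from the dock's front (robot side, red bar) to its back (hinge), y along the tray's 150 mm side, z up. At x = +-44, y = +-64 mm the lower tray has square chamfered sockets 12 mm wide, 14 mm deep, open at its rim.
- dock: Fixed grey base, 172 x 186 x 12 mm, on the bench, with the lower tray screwed on it (same form as the loose tray). Origin: on the bench under its centre, axes as for dock_seat. Aluminium back plate at x = +70 to +76 mm, full width, 111 mm high; two posts 10 mm square at x = -64, y = +-84 mm, 102 mm high.
- shield (a joint): Angle of the dust shield (rad): 0 = closed, level over the lower tray; grows as its red bar swings up and back about the hinge. Clear panel in a yellow frame, 134 x 184 x 7 mm, about 0.3 kg. Free hinge, gravity only: it balances near 1.57, falls shut below that, and beyond it falls back to its stop at 1.9 and stays.
- shield_bar (a point): Middle of the shield's red handle: a round bar, 12 mm diameter, along y, 96 mm of it free between two yellow arms that hold it 40 mm clear of the panel's front edge; 180 mm from the hinge axis, in the plane of the shield. Closed, it is 110 mm above the bench with nothing under it, x points to the hinge and z up; the axes turn with the shield.
- shield_hinge (a point): Middle of the hinge axis, 110 mm above the bench at the back of the dock (fixed). The axis is y; x and z as for dock_seat.
- tray_center (a point): Centre (half-way up) of the loose light-blue tray: open-topped, 110 (x) x 150 (y) x 40 (z) mm, walls and floor 4 mm, about 0.3 kg. A black web 10 mm thick runs through its middle along y, from the floor up to the rim, with a 46 mm compartment on each side: pinch the tray by the middle of this web. z points out of the open top. It fits the dock either way round.
- tray: The loose tray again; origin at the centre of its underside, 20 mm below its centre. Four round tapered steel pins, 9 mm thick, 10 mm long, stand down from the underside at x = +-44, y = +-64 mm. Two parts 20 mm square, their tops 20 mm above the underside, are fixed in it at x = -27, y = +44 and x = +27, y = -44 mm; the middle 60 mm along y is clear.
- rack: Fixed sloped rack holding the tray, tilted 0.52 rad (30 degrees), so the tray's open top leans to the robot; lift the tray off square to the slope. Sheet 134 x 166 mm, rising to the rack's +x (away from the robot), 55 mm above the bench at its middle. A red lip at the low edge stands 19 mm off the sheet. Origin: on the bench under the sheet's middle; z up.
- spool: Blue solder spool, 64 mm wide, 50 mm high, standing. Leave alone. Origin under its centre.
- flux_bottle: White bottle, 52 mm wide, 110 mm high, standing. Leave alone. Origin under its centre.
- board: Green circuit board 110 x 160 mm, lying. Leave alone. Origin under its centre.
- sponge_box: Blue box with a yellow sponge, 70 x 90 x 25 mm. Leave alone. Origin under its centre.
- tablet: Black tablet 100 x 170 x 10 mm, lying. Leave alone. Origin under its centre.
- driver: Red screwdriver 170 mm long, lying. Leave alone.

How it is judged:
By the outcome, as a careful person would: the job done as asked, in the order asked, and still so for the second after the job is handed in, with the robot touching nothing.
It also fails if it takes over 67 s, if anything falls off the work surface, if the arm or the gripper's body presses on something with over 40 N, if the wrist force passes 120 N, or if a joint passes its speed limit or range.

ROBOT

A 6-joint arm with a two-finger parallel gripper is mounted at the origin on the work surface. World frame = base frame: x ahead of the robot, y to its left, z up, the work surface at z = 0. Lengths are in mm, angles in rad, forces in N, time in s.
With the tool pointing down it reaches from about 400 to 925 mm from the base axis. Payload 12.5 kg.
Tool frame: the origin (TCP) lies between the finger pads; the fingertips stand 11 mm ahead of it and the grasp point (between the pads) lies 8 mm behind it (env.tip_extent is the distance from the TCP to the fingertips, in mm); x points along the fingers, z is the direction in which the jaws open and shut, and the axes are right-handed (so a half turn about x gives the same grasp; the last joint's range is limited). The gripper opens to 95 mm and grips with 3 to 60 N. Pads are 20 mm wide; open, the fingers measure 119 mm over their backs; the gripper's body (75 mm by 180 mm) begins 59 mm behind the grasp point.
Start: joints at [-0.106, 0.491, 1.559, -0, 1.092, -0.106], TCP at [625.016, 0.021, 225.661] pointing down, gripper open.
Joint ranges: [-3.1, 3.1], [-0.84, 2.19], [0.05, 2.79], [-1.13, 4.28], [0.06, 2.93], [-2.69, 2.69]. Speed limits (rad/s): [2.22, 2.22, 2.79, 3.14, 3.14, 3.14].

INTERFACE

Orientations are given as [roll, pitch, yaw] about the fixed x, y, z axes, in that order (R = Rz(yaw) Ry(pitch) Rx(roll)).
In Python, from cell import status, imaging, env gives the robot as it stands. The module is installed in compiled form; this text tells all that it offers.
- The arm moves only by the tool apply_moves, never from a script. Its argument "increments" is a list of rows, each a list of 5 numbers: the closure, from 0 (fully open) to 1 (shut), then the shift along the tool's x, y, z in mm, then the turn about the tool's x in degrees. A call has 1 to 10 rows; each row shifts and turns the commanded pose from where the row before left it, along the tool's axes as they then stand; what a row does not reach is not made up. A row lasts 1/10 s, in which the tool goes at most 50 mm and 8.59 degrees, less where a joint would pass 70% of its speed; a pose out of reach is approached as far as the arm can. A call with a gripper value outside its range is refused whole. The fingers move at their own pace and stop on an object; the grip force is fixed at half the most. Time passes only in rows, so rows that do not move let the fingers close. It gives the time, the measured TCP pose, the force and the opening at its end, in the units of the state.
- status.state(): the state, without advancing time (a new reading comes with each control period).
- imaging.read_camera(name): name is "scene" or "side" or "wrist"; returns a dict with "pixels" (384x512x3 uint8, red, green, blue), "fovy" (degrees; the focal length in pixels is half the picture's height over the tangent of half this angle, whatever the lens; pixels are square), "cx", "cy" (the principal point, pixels), "R" (3x3) and "t" (3): a world point X has camera coordinates R X + t. Camera axes: x right, y down, z forward; pixel columns grow to the right and rows downward; lengths in mm; the calibration is good to about 2 mm. A picture is of the moment at which its call begins. There is no depth.
- env.job_done(): hands the job in, once; it reports no verdict.
The state is a dict: "t": time; "joints": joint angles; "qvel": joint speeds; "tau": joint torques, N m; "eef_pos": TCP position; "tcp_rot": TCP orientation; "ft_force": force on the tool from outside, world axes, zero at the start; "moment": the same for the moment, N m; "opening": opening from 0.0 (shut) to 1.0 (fully open).
Only numpy, scipy, OpenCV 4.12 (cv2) and the standard library are available. Lean on these libraries where they do the work, as an engineer would, in place of code of your own. Each camera call takes 0.05 s, during which the arm holds its last target. There are 200 camera calls.

## Working session

There is one attempt and no reset: what is moved stays moved. The work goes in short steps, Python scripts to look and compute and a tool call to move; the robot and the scene stay as the last step left them, time stands still between calls to the robot, and variables do not carry over. Pictures are saved under pics/ and viewed, about 8 in all and at most 12, crops included, and the job is handed in when it is done.

Besides the shell and the picture viewer there is one more tool, called after "Emit:" by a JSON object that holds its "fn" and its "kwargs". apply_moves: Moves the arm, as the interface text tells. Its arguments: {"type":"object","properties":{"increments":{"type":"array"}},"required":["increments"]}

```bash
mkdir -p pics; cat > h.py <<'E'
import numpy as np, cv2
from cell import status, imaging, env
from scipy.spatial.transform import Rotation as Ro
def grab(n,fn):
    d=imaging.read_camera(n); np.savez(fn,**{k:np.array(v) for k,v in d.items()})
    cv2.imwrite(f'pics/{fn}.png',cv2.cvtColor(np.array(d['pixels']),cv2.COLOR_RGB2BGR)); return d
def load(fn): return dict(np.load(fn+'.npz'))
def ray(d,u,v):
    f=192/np.tan(np.radians(float(d['fovy'])/2)); R=np.array(d['R']);t=np.array(d['t'])
    w=R.T@np.array([(u-d['cx'])/f,(v-d['cy'])/f,1.]); return -R.T@t, w/np.linalg.norm(w)
def atz(d,u,v,z):
    c,w=ray(d,u,v); return c+w*(z-c[2])/w[2]
def tri(obs):
    A=0;b=0
    for d,u,v in obs:
        c,w=ray(d,u,v);P=np.eye(3)-np.outer(w,w);A=A+P;b=b+P@c
    return np.linalg.solve(A,b)
def proj(d,X):
    f=192/np.tan(np.radians(float(d['fovy'])/2)); c=np.atleast_2d(X)@np.array(d['R']).T+np.array(d['t'])
    return np.c_[c[:,0]/c[:,2]*f+d['cx'],c[:,1]/c[:,2]*f+d['cy']]
E
python3 - <<'E'
from h import *
ims=[]
for n in ('scene','side','wrist'):
    d=grab(n,n+'0'); print(n,d['fovy'],d['cx'],d['cy'],-np.array(d['R']).T@d['t'],np.array(d['R'])[2])
for n in ('scene','side'):
    im=cv2.imread(f'pics/{n}0.png'); cv2.imwrite(f'pics/{n}0b.png',cv2.resize(im,(800,600),interpolation=cv2.INTER_CUBIC))
print(status.state())
E
```

```text
scene 51.75143209460471 250.22822761233758 203.26246086341078 [1223.02104459 -499.44320877 1038.81220615] [-0.52176273  0.39526337 -0.75599638]
side 56.33183610127312 250.45085223094063 197.689105013497 [ 434.53938182 -686.88158249  874.29873488] [ 0.10133272  0.66799105 -0.73723784]
wrist 65.92665518752366 251.9444313393326 192.43574421923574 [624.16998023  70.18181116 384.01855552] [-8.09175569e-04 -2.48613661e-01 -9.68602392e-01]
{'t': 0.15, 'joints': array([-1.05583782e-01,  4.91400261e-01,  1.55929169e+00,  1.35418318e-05,
        1.09166883e+00, -1.05565935e-01]), 'qvel': array([-2.78403356e-04, -1.87877243e-03, -2.27139060e-03,  1.49215957e-03,
        8.42680022e-05, -1.08834543e-03]), 'tau': array([ 3.16444048e-04, -6.12899423e+01, -2.58276522e+01,  6.91918633e-02,
        4.73701756e-02, -5.07232733e-05]), 'eef_pos': array([6.24848774e+02, 5.20384012e-02, 2.25215041e+02]), 'tcp_rot': array([3.02038983, 1.5700281 , 3.02036573]), 'ft_force': array([-0.6248732 , -0.07385262, -0.36055427]), 'moment': array([ 0.00122648,  0.0128879 , -0.00662398]), 'opening': 0.998228355725765}
```

View pics/scene0b.png

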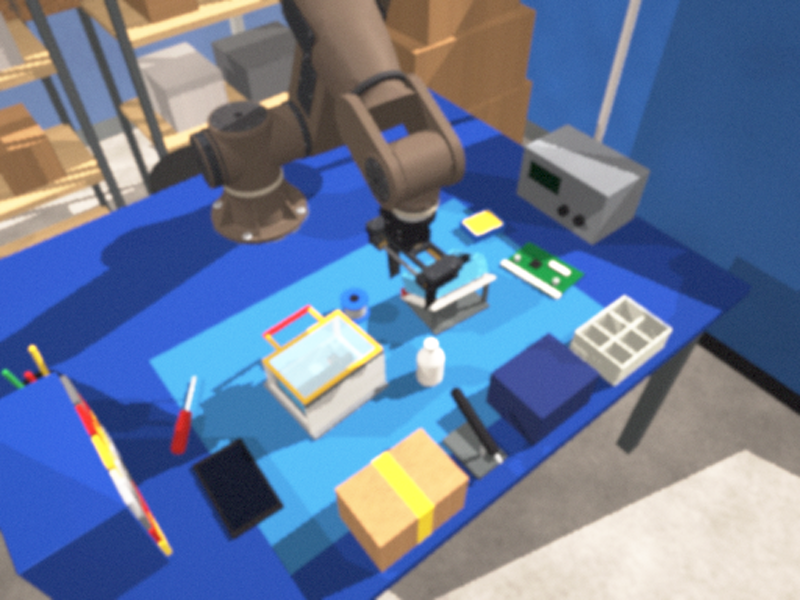

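View pics/side0b.png

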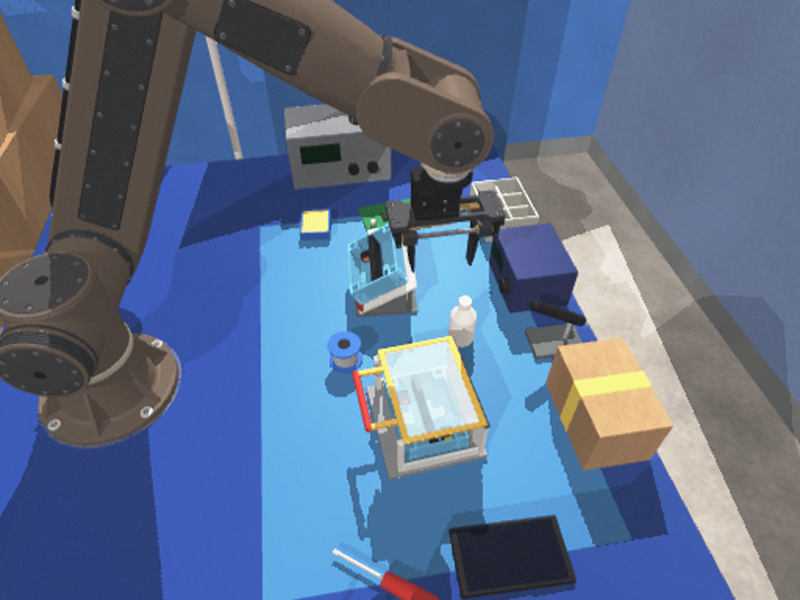

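Scene: dock at about (325,365) in the scene picture and (430,410) in the side picture, shield closed with the red bar at (362,400) on the robot side. Rack and tray at (380,270) in the side picture. Next, enlarged crops.

```bash
python3 - <<'E'
from h import *
def crop(fn,u,v,w,h,s,grid=10):
    im=cv2.imread(f'pics/{fn}.png')[v:v+h,u:u+w]; im=cv2.resize(im,None,fx=s,fy=s,interpolation=cv2.INTER_CUBIC)
    for k in range(0,w,grid):
        if (u+k)%grid==0: 
            cv2.line(im,(k*s,0),(k*s,5),(0,0,255),1); 
            if (u+k)%20==0: cv2.putText(im,str(u+k),(k*s,15),0,.38,(0,0,255),1)
    for k in range(0,h,grid):
        if (v+k)%grid==0:
            cv2.line(im,(0,k*s),(5,k*s),(0,0,255),1)
            if (v+k)%20==0: cv2.putText(im,str(v+k),(6,k*s+4),0,.38,(0,0,255),1)
    return im
a=crop('side0',220,210,100,100,4); b=crop('scene0',160,190,100,100,4)
c=crop('side0',210,130,100,50,4);
top=np.hstack([a,b]); d=crop('wrist0',150,0,100,50,4)
cv2.imwrite('pics/m1.png',np.vstack([top,np.hstack([c,d])]))
w=cv2.imread('pics/wrist0.png')
cv2.imwrite('pics/w0b.png',cv2.resize(w,(800,600),interpolation=cv2.INTER_CUBIC))
s,q=load('side0'),load('scene0')
print(atz(s,232,256,110),atz(q,185,209,110),atz(s,243,175,55))
E
```

```text
[ 461.8172671  -183.02580907  110.        ] [ 474.50155673 -184.47274138  110.        ] [539.25531405 159.5789611   55.        ]
```

View pics/m1.png

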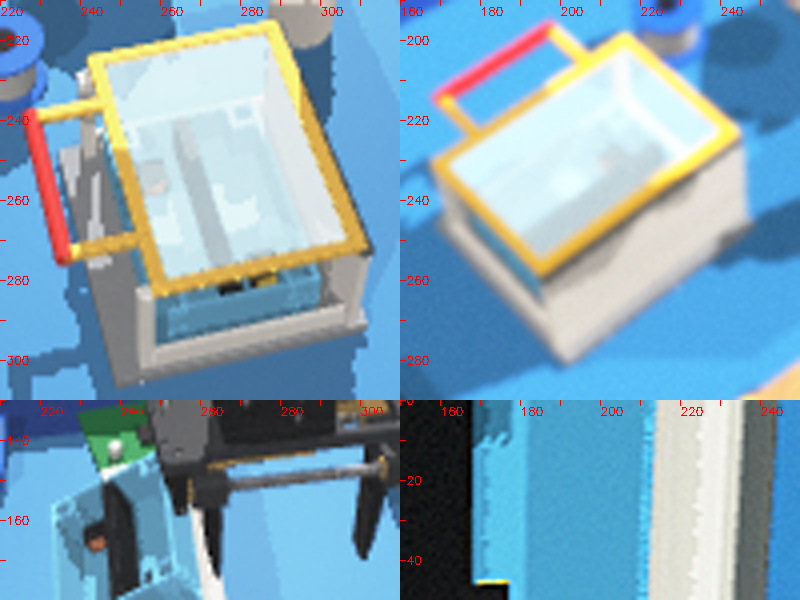

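View pics/w0b.png

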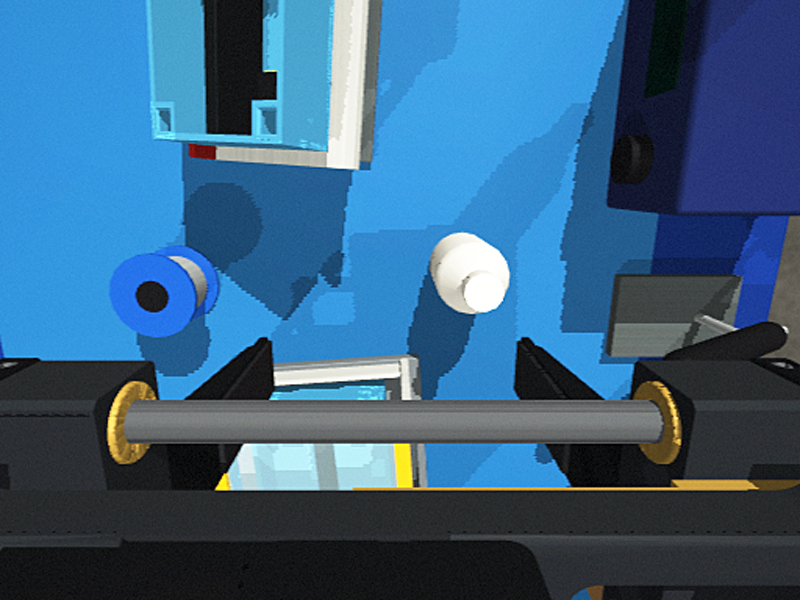

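The shield frame and the red bar show clearly in both views: bar ends are side (228,238)/(237,275) and scene (195,197)/(169,215). I'll fit the dock pose to these.

```bash
cat > fit.py <<'E'
from h import *
from scipy.optimize import least_squares
s,q=load('side0'),load('scene0')
def M(p,L):
    L=np.array(L,float);c,n=np.cos(p[2]),np.sin(p[2])
    return np.c_[p[0]+c*L[:,0]-n*L[:,1],p[1]+n*L[:,0]+c*L[:,1],L[:,2]]
# hinge-frame: shield
z=113.5
P=[[-180,48,110],[-180,-48,110],[-134,92,z],[-134,-92,z],[0,92,z],[0,-92,z]]
S=[[228.5,238],[237,275],[242.5,224.5],[260,283],[288.5,216],[311.5,271]]
Q=[[196,197],[169,215.5],[213,199],[168,231],[245,223],[195,258]]
f=lambda p:np.r_[proj(s,M(p,P))-S,proj(q,M(p,P))-Q].ravel()
r=least_squares(f,[650,-200,0],loss='soft_l1');print('hinge',r.x);print(r.fun.reshape(-1,2).round(1))
for i in (0,1): print(tri([(s,*S[i]),(q,*Q[i])]))
# base
B=[[-86,-93,0],[86,-93,0]];BS=[[249,306],[312,291]]
C=[[-86,-93,0],[86,-93,0],[86,93,0]];CQ=[[171,247],[201,281],[247,247]]
yaw=r.x[2]
g=lambda p:np.r_[(proj(s,M([p[0],p[1],yaw],B))-BS),(proj(q,M([p[0],p[1],yaw],C))-CQ)].ravel()
r2=least_squares(g,[590,-200],loss='soft_l1');print('dock',r2.x);print(r2.fun.reshape(-1,2).round(1))
d=r.x[:2]-r2.x;print('hinge in dock x',d@[np.cos(yaw),np.sin(yaw)],d@[-np.sin(yaw),np.cos(yaw)])
E
python3 fit.py
```

```text
hinge [ 6.41681339e+02 -1.68786841e+02  8.74092432e-02]
[[-0.1  3.3]
 [-0.5 -2.3]
 [-0.9 -0.4]
 [-0.4  0.5]
 [ 0.4 -1.6]
 [ 1.5 -0.1]
 [-0.8  1.6]
 [ 1.2 -0.5]
 [ 2.2 -0.5]
 [-1.1  0.1]
 [-0.8 -0.1]
 [ 0.1  1.2]]
[ 459.82550871 -133.11092096  117.87227932]
[ 466.5611981  -237.26611558  109.68597724]
dock [ 566.97402193 -170.86701345]
[[-0.1  0.5]
 [-0.5  0.3]
 [-1.9  0.1]
 [ 2.   0.8]
 [ 1.8 -1. ]]
hinge in dock x 74.60369733873354 -4.449567222086765
```

Emit:
{"fn": "apply_moves", "kwargs": {"increments": [[0.55,5,-31,-27,0],[0.55,5,-31,-27,0],[0.55,5,-31,-27,0],[0.55,5,-31,-27,0],[0.55,5,-31,-27,0],[0.55,5,-30,-27,-5],[0.55,0,0,0,0],[0.55,0,0,0,0]]}}

```text
t: 0.95
eef_pos: [462.8, -185.5, 195.7]
tcp_rot: [0.453, 1.571, 0.537]
ft_force: [0.2, -0.0, 0.5]
opening: 0.455
```

```bash
python3 - <<'E'
from h import *
st=status.state();print(st['t'],st['eef_pos'],st['tcp_rot'],st['opening'],st['ft_force'])
s=grab('side','side1');w=grab('wrist','wrist1');q=grab('scene','scene1')
a=cv2.imread('pics/side1.png')[180:310,200:330];b=cv2.imread('pics/wrist1.png')
c=cv2.imread('pics/side1.png')[130:230,190:290]
a=cv2.resize(a,(300,300),interpolation=2);c=cv2.resize(c,(300,300),interpolation=2);b=cv2.resize(b,(500,375),interpolation=2)
o=np.zeros((600,800,3),np.uint8);o[:300,:300]=a;o[300:,:300]=c;o[:375,300:]=b;cv2.imwrite('pics/m2.png',o)
E
```

```text
0.95 [ 462.81669722 -185.50410551  195.71634557] [0.45262883 1.57060488 0.53709355] 0.4545217049919464 [ 0.15836068 -0.04464066  0.50518208]
```

View pics/m2.png

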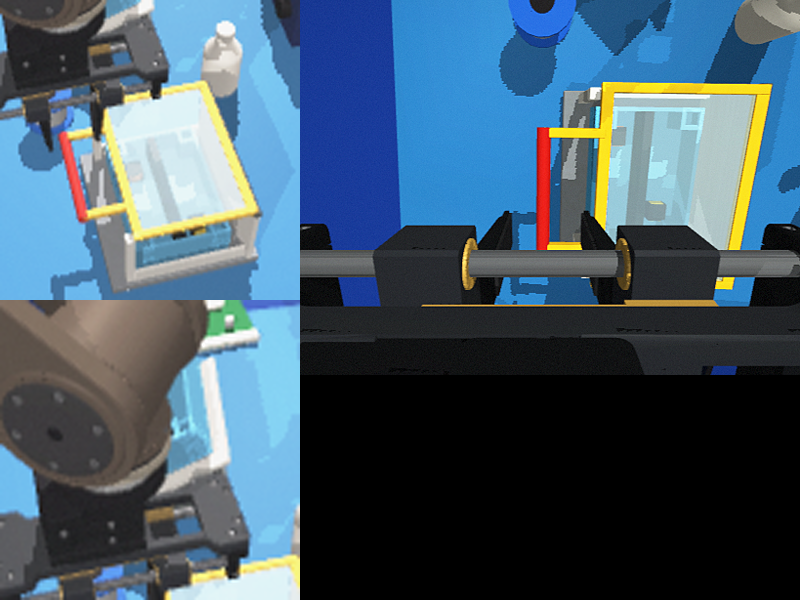

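The wrist picture shows the bar running parallel to the pads, between the two fingers (raw u≈249, v 130–259). I'll refine y and yaw from it.

```bash
python3 - <<'E'
from h import *
w=load('wrist1');k=1.024
for u,v,z in [(543,128,110),(543,250,110),(604,84,113.5),(770,86,113.5),(730,288,113.5),(600,200,113.5)]:
    print(u,v,atz(w,(u-300)*k,v*k,z).round(1))
E
```

```text
543 128 [ 455.1 -126.7  110. ]
543 250 [ 464.3 -236.9  110. ]
604 84 [500.2 -88.6 113.5]
770 86 [631.1 -78.8 113.5]
730 288 [ 643.6 -259.2  113.5]
600 200 [ 509.7 -183.5  113.5]
```

Emit:
{"fn": "apply_moves", "kwargs": {"increments": [[0.55,40,3,-1,0],[0.55,40,0,0,0],[0.55,14,0,0,0],[1,0,0,0,0],[1,0,0,0,0],[1,0,0,0,0],[1,0,0,0,0]]}}

```text
t: 1.8
eef_pos: [462.3, -182.1, 102.7]
tcp_rot: [-0.578, 1.569, -0.491]
ft_force: [-0.6, -0.2, -0.3]
opening: 0.172
```

Emit:
{"fn": "apply_moves", "kwargs": {"increments": [[1,0,0,0,0],[1,0,0,0,0]]}}

```text
t: 2.0
eef_pos: [460.4, -182.2, 102.5]
tcp_rot: [3.056, 1.569, -3.14]
ft_force: [-10.9, -2.8, 9.3]
opening: 0.119
```

Emit:
{"fn": "apply_moves", "kwargs": {"increments": [[1,-28.2,0,2.2,0],[1,-27.4,0,6.6,0],[1,-26.1,0,10.8,0],[1,-24.1,0,14.8,0],[1,-21.5,0,18.3,0],[1,-18.3,0,21.5,0],[1,-14.8,0,24.1,0],[1,0,0,0,0]]}}

```text
t: 2.8
eef_pos: [561.3, -174.5, 267.0]
tcp_rot: [-0.775, 1.564, -0.687]
ft_force: [-14.7, -4.0, 28.6]
opening: 0.117
```

Emit:
{"fn": "apply_moves", "kwargs": {"increments": [[1,-4,0,-3,0],[1,-10.8,0,26.1,0],[1,-6.6,0,27.4,0],[1,0,0,0,0]]}}

```text
t: 3.2
eef_pos: [612.3, -169.8, 285.2]
tcp_rot: [-0.713, 1.567, -0.626]
ft_force: [-1.5, -4.1, 7.5]
opening: 0.117
```

Emit:
{"fn": "apply_moves", "kwargs": {"increments": [[1,-2.2,0,28.2,0],[1,2.2,0,28.2,0],[1,5.7,0,24.4,0],[1,0,0,0,0],[0.5,0,0,0,0],[0.5,0,0,0,0],[0.5,0,0,0,0]]}}

```text
t: 3.9
eef_pos: [690.1, -161.9, 278.0]
tcp_rot: [1.978, 1.571, 2.065]
ft_force: [-0.2, 0.9, -0.9]
opening: 0.315
```

```bash
python3 - <<'E'
from h import *
st=status.state();print(st['t'],st['eef_pos'],st['ft_force'],st['opening'])
s=grab('side','side2');q=grab('scene','scene2');w=grab('wrist','wrist2')
a=cv2.imread('pics/side2.png')[110:310,190:350];b=cv2.imread('pics/scene2.png')[130:290,140:270]
o=np.zeros((500,800,3),np.uint8);o[:500,:400]=cv2.resize(a,(400,500),interpolation=2);o[:492,400:]=cv2.resize(b,(400,492),interpolation=2);cv2.imwrite('pics/m3.png',o)
E
```

```text
3.9 [ 690.10059281 -161.93368595  278.02856856] [-0.15822236  0.92766561 -0.85118256] 0.31521225069329534
```

View pics/m3.png

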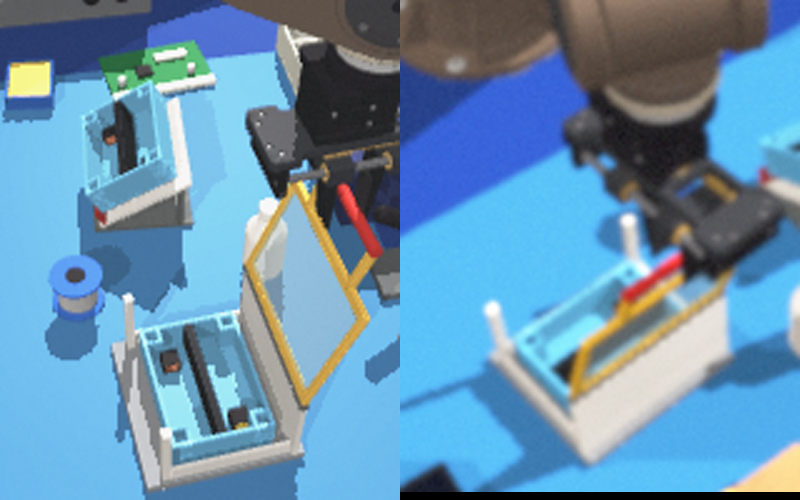

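Shield is past vertical and held; the lower tray sits well visible in the dock. Release it and go look at the rack.

Emit:
{"fn": "apply_moves", "kwargs": {"increments": [[0.4,-20,0,0,0],[0.3,-25,0,0,0],[0.2,0,39,-21,0],[0.2,0,39,-21,0],[0.2,0,39,-21,0],[0.2,15,39,-21,0],[0.2,15,39,-21,0],[0.2,15,39,-21,0],[0.2,0,0,0,0],[0.2,0,0,0,0]]}}

```text
t: 5.05
eef_pos: [544.4, 60.7, 278.2]
tcp_rot: [-0.333, 1.57, -0.244]
ft_force: [0.6, -1.0, -0.5]
opening: 0.798
```

```bash
python3 - <<'E'
from h import *
st=status.state();print(st['t'],st['eef_pos'],st['ft_force'],st['opening'])
s=grab('side','side3');q=grab('scene','scene3');w=grab('wrist','wrist3')
a=cv2.imread('pics/side3.png')[200:320,215:335];b=cv2.imread('pics/scene3.png')[160:300,140:300];c=cv2.imread('pics/wrist3.png')[:230]
o=np.zeros((600,800,3),np.uint8);o[:300,:300]=cv2.resize(a,(300,300),interpolation=2);o[:280,300:620]=cv2.resize(b,(320,280),interpolation=2)
o[300:,:]=cv2.resize(c[0:210,:],(800,328),interpolation=2)[:300];cv2.imwrite('pics/m4.png',o)
E
```

```text
5.05 [544.36750931  60.67807422 278.19170962] [ 0.60439878 -1.01040505 -0.49825991] 0.7977416871317838
```

View pics/m4.png

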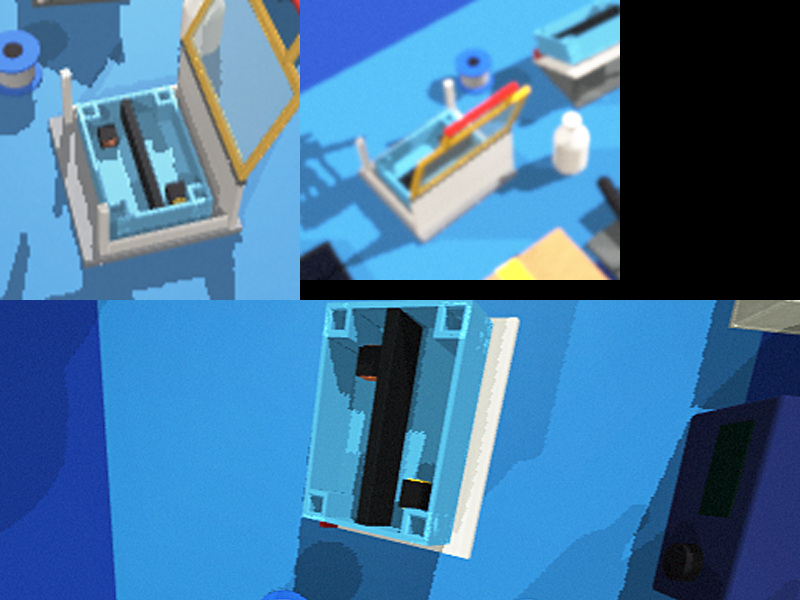

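Emit:
{"fn": "apply_moves", "kwargs": {"increments": [[0.2,0,-41,0,0],[0.2,0,-41,0,0],[0.2,0,-41,0,0],[0.2,0,-41,0,0],[0.2,0,-41,0,0],[0.2,0,-41,0,0],[0.2,0,-41,0,0],[0.2,0,-40,0,0],[0.2,0,0,0,0],[0.2,0,0,0,0]]}}

```text
t: 6.2
eef_pos: [572.7, -267.5, 277.3]
tcp_rot: [2.305, 1.57, 2.389]
ft_force: [-0.3, 0.2, 0.1]
opening: 0.797
```

```bash
python3 - <<'E'
from h import *
st=status.state();print(st['t'],st['eef_pos'],st['tcp_rot'],st['opening'])
w=grab('wrist','wrist4')
# big crops with 2px-enlarged: tray from wrist3, dock from wrist4
a=cv2.imread('pics/wrist3.png')[0:165,185:340]; b=cv2.imread('pics/wrist4.png')
a=cv2.resize(a,None,fx=3.5,fy=3.5,interpolation=2); 
def tick(im,u0,v0,s):
    for k in range(0,im.shape[1],1):
        pass
    for u in range((u0//20+1)*20,u0+int(im.shape[1]/s),20): cv2.putText(im,str(u),(int((u-u0)*s),10),0,.35,(0,0,255),1);cv2.line(im,(int((u-u0)*s),0),(int((u-u0)*s),6),(0,0,255),1)
    for v in range((v0//20+1)*20,v0+int(im.shape[0]/s),20): cv2.putText(im,str(v),(6,int((v-v0)*s)+4),0,.35,(0,0,255),1);cv2.line(im,(0,int((v-v0)*s)),(5,int((v-v0)*s)),(0,0,255),1)
    return im
cv2.imwrite('pics/a.png',tick(a,185,0,3.5)); 
b=b[0:200,120:386]
cv2.imwrite('pics/b.png',tick(cv2.resize(b,None,fx=3,fy=3,interpolation=2),120,0,3))
E
```

```text
6.2 [ 572.67980112 -267.4538643   277.28407201] [2.3048453  1.57022001 2.38915747] 0.7967405632984884
```

View pics/a.png

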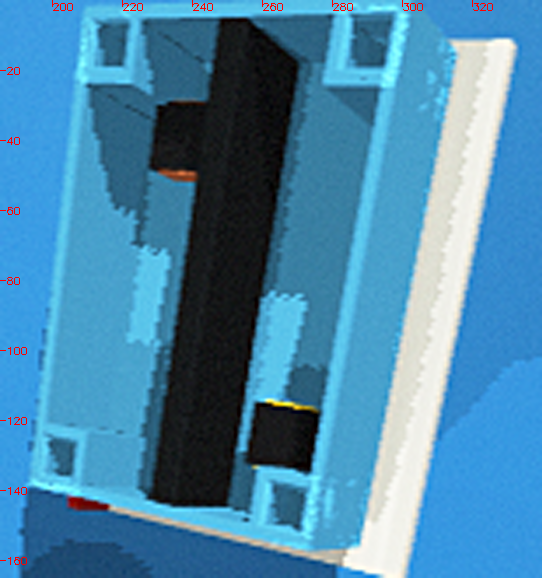

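View pics/b.png

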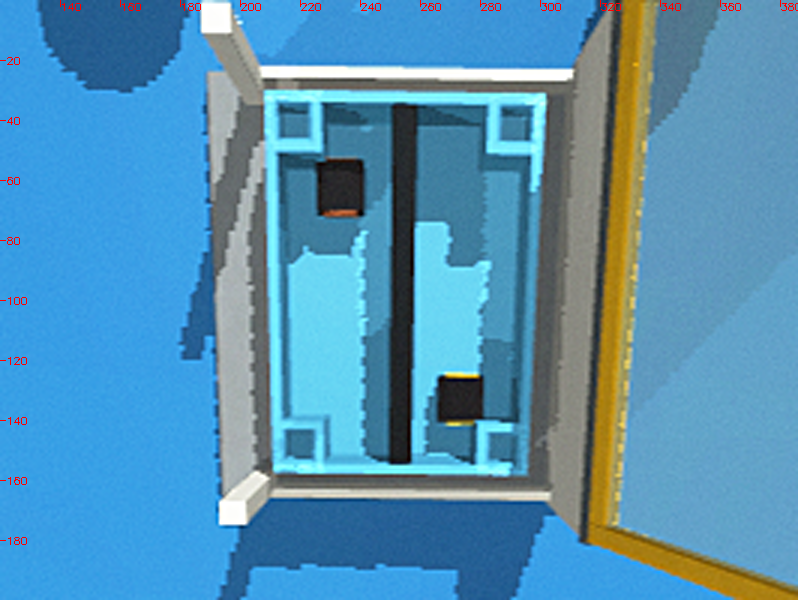

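Both trays' rim corners and sockets read clearly. For the dock, raw wrist corners are (208,31), (302,31), (295,158), (211,158). For the rack tray they are (210,3), (302,2), (276,157), (194,139). Fitting both poses.

```bash
cat > fit2.py <<'E'
from h import *
from scipy.optimize import least_squares
w3,w4=load('wrist3'),load('wrist4')
L=np.array([[-55,75,20],[55,75,20],[-55,-75,20],[55,-75,20],[-44,64,20],[44,64,20],[-44,-64,20],[44,-64,20]],float)
def fit(d,U,th,free,p0,z0=None):
    U=np.array(U)
    def T(p):
        z=p[3] if free else z0; t=p[4] if len(p)>4 else th
        return Ro.from_euler('zy',[p[2],-t]).apply(L)+[p[0],p[1],z]
    r=least_squares(lambda p:(proj(d,T(p))-U).ravel(),p0,loss='soft_l1')
    print(r.x.round(3),'\n',r.fun.reshape(-1,2).round(1).tolist());return r.x
D=[[208,30.7],[302,31.3],[211,157.7],[295.3,158],[219,41],[291.7,41.3],[221,147.7],[286,148.7]]
A=[[209.6,2.9],[301.6,2.3],[194.1,138.6],[275.9,157.1],[217.3,12.9],[289.6,12],[202.1,130.6],[266.4,144.3]]
fit(w4,D,0,False,[567,-175,.085],32)
fit(w4,D,0,True,[567,-175,.085,32])
fit(w3,A,.5236,False,[540,150,.0],81)
fit(w3,A,.5236,True,[540,150,.0,81])
fit(w3,A,.5236,True,[540,150,.0,81,.52])
E
python3 fit2.py
```

```text
[ 5.66877e+02 -1.74587e+02  7.40000e-02] 
 [[0.2, -0.7], [-0.2, -0.2], [0.2, -0.2], [0.4, 0.4], [-1.3, -0.6], [0.3, -0.0], [-1.5, 1.3], [1.6, 1.1]]
[ 5.66925e+02 -1.74135e+02  7.30000e-02  2.84110e+01] 
 [[0.7, -0.3], [-0.6, 0.3], [0.6, -1.0], [0.1, -0.3], [-0.9, -0.3], [0.0, 0.3], [-1.2, 0.7], [1.3, 0.5]]
[ 5.33623e+02  1.67252e+02 -7.80000e-02] 
 [[-1.0, -2.0], [1.2, -3.2], [0.8, 0.1], [-1.7, 1.4], [-1.8, -0.6], [0.0, 0.4], [0.7, 0.8], [0.5, 1.9]]
[ 5.33698e+02  1.67886e+02 -7.90000e-02  7.53970e+01] 
 [[-0.1, -0.8], [0.4, -1.6], [1.6, -0.8], [-2.0, 0.2], [-1.1, 0.4], [-0.5, 1.7], [1.5, -0.0], [0.3, 0.8]]
[ 5.33262e+02  1.67913e+02 -7.90000e-02  7.41390e+01  5.00000e-01] 
 [[-0.7, -0.8], [0.7, -0.7], [1.0, -0.8], [-1.6, -0.1], [-1.5, 0.4], [-0.2, 2.4], [1.0, -0.1], [0.6, 0.7]]
```

```bash
python3 - <<'E'
from h import *
s=load('side0')
for y in (-37,0,37):
  for x in (535,715): print(x,y,(proj(s,[[x,y,292.]])*1.5625).round(0), (proj(s,[[x,y,340.]])*1.5625).round(0))
im=cv2.imread('pics/side0.png')[100:185,215:345]
im=cv2.resize(im,None,fx=6,fy=6,interpolation=2)
for y,c in ((-37,(0,0,255)),(37,(0,255,255))):
  for z in (292,):
    p=proj(s,[[535,y,z],[715,y,z]]);p=((p-[215,100])*6).astype(int)
    cv2.line(im,tuple(map(int,p[0])),tuple(map(int,p[1])),c,1)
cv2.imwrite('pics/c.png',im)
s=load('side3')
print('spool',atz(load('wrist0'),152/1.5625,293/1.5625,50),'bottle',atz(load('wrist0'),483/1.5625,292/1.5625,110))
E
```

```text
535 -37 [[392. 250.]] [[391. 226.]]
715 -37 [[503. 237.]] [[508. 213.]]
535 0 [[388. 235.]] [[387. 211.]]
715 0 [[497. 223.]] [[501. 199.]]
535 37 [[384. 221.]] [[384. 197.]]
715 37 [[490. 209.]] [[494. 185.]]
spool [444.42432513  -9.73367216  50.        ] bottle [678.30145682   5.32377437 110.        ]
```

View pics/c.png

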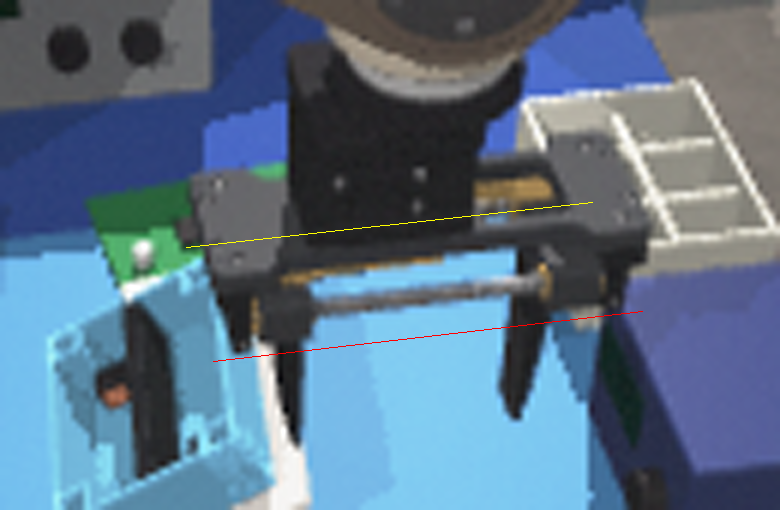

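```bash
python3 - <<'E'
from h import *
s=load('side0');k=1.5625
for n,u,v in [('drv tip',335,552),('drv handle',385,578),('tab',450,530),('tab',575,585),('tab',555,517),('open left',300,290),('sponge lo',305,238),('sponge r',330,235),('rack lowL',358,310),('rackR',415,312),('box',500,300),('iron',530,355)]: print(n,atz(s,u/k,v/k,0).round(0))
st=status.state();print(st['joints'])
E
```

```text
drv tip [ 390. -374.    0.]
drv handle [ 459. -423.    0.]
tab [ 570. -370.    0.]
tab [ 730. -477.    0.]
tab [ 737. -377.    0.]
open left [367. 195.   0.]
sponge lo [388. 368.   0.]
sponge r [448. 369.  -0.]
rack lowL [485. 114.  -0.]
rackR [602.  88.   0.]
box [788.  91.   0.]
iron [803. -62.   0.]
[-5.39837871e-01  4.56764649e-01  1.47359099e+00  2.17388253e-04
  1.21163640e+00 -6.25682592e-01]
```

Emit:
{"fn": "apply_moves", "kwargs": {"increments": [[0.66,0,43.7,-0.6,0],[0.66,0,43.7,-0.6,0],[0.66,0,43.7,-0.6,0],[0.66,0,43.7,-0.6,0],[0.66,0,43.7,-0.6,0],[0.66,0,43.7,-0.6,0],[0.66,0,43.7,-0.6,0],[0.66,0,43.7,-0.6,0],[0.66,0,43.7,-0.6,0],[0.66,0,43.7,-0.6,0]]}}

```text
t: 7.25
eef_pos: [528.0, 171.7, 278.3]
tcp_rot: [0.215, 1.57, 0.304]
ft_force: [0.4, -0.8, -0.0]
opening: 0.342
```

Emit:
{"fn": "apply_moves", "kwargs": {"increments": [[0.66,40,0,0,4.7],[0.66,40,0,0,4.7],[0.66,35,0,0,0],[0.66,20,0,0,0],[0.66,0,0,0,0],[0.66,0,0,0,0]]}}

```text
t: 7.85
eef_pos: [529.1, 169.6, 143.5]
tcp_rot: [0.328, 1.57, 0.252]
ft_force: [1.4, 0.5, -0.3]
opening: 0.339
```

```bash
python3 - <<'E'
from h import *
st=status.state();print(st['t'],st['eef_pos'],st['tcp_rot'],st['opening'],st['ft_force'])
w=grab('wrist','wrist5');s=grab('side','side5')
a=cv2.imread('pics/side5.png')[90:210,200:320]
cv2.imwrite('pics/d.png',np.hstack([cv2.resize(a,(400,400),interpolation=2),cv2.resize(cv2.imread('pics/wrist5.png')[:,:],(400,300),interpolation=2)[np.r_[0:300,[299]*100]]]))
E
```

```text
7.85 [529.05525364 169.64439512 143.54650053] [0.32829405 1.57022278 0.25223227] 0.3393523424877055 [ 1.36521678  0.45398665 -0.29333127]
```

View pics/d.png

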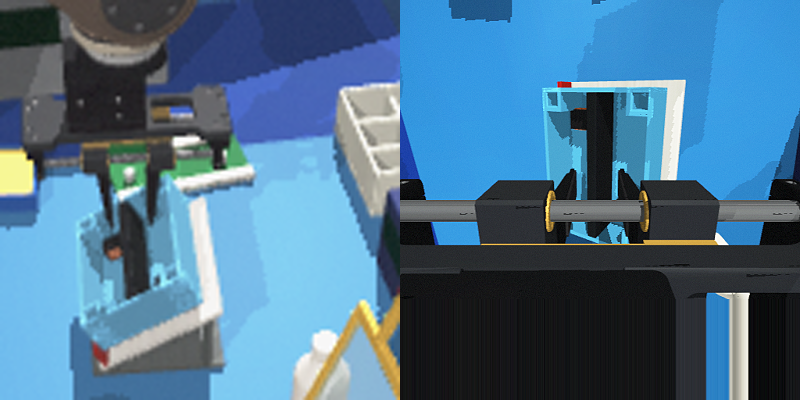

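Fingers straddle the black web, parallel to it. Descend and close.

Emit:
{"fn": "apply_moves", "kwargs": {"increments": [[0.66,25,0,0,0],[0.66,20,0,0,0],[0.66,9,-1,0,0],[0.66,0,0,0,0],[1,0,0,0,0],[1,0,0,0,0]]}}

```text
t: 8.55
eef_pos: [529.5, 168.2, 89.9]
tcp_rot: [0.249, 1.569, 0.172]
ft_force: [-0.1, 0.0, 0.5]
opening: 0.228
```

Emit:
{"fn": "apply_moves", "kwargs": {"increments": [[1,0,0,0,0],[1,0,0,0,0],[1,0,0,0,0]]}}

```text
t: 8.85
eef_pos: [529.5, 168.2, 89.6]
tcp_rot: [0.235, 1.569, 0.158]
ft_force: [-1.2, 0.0, 6.7]
opening: 0.204
```

Emit:
{"fn": "apply_moves", "kwargs": {"increments": [[1,-8.7,0,-5,0],[1,-8.7,0,-5,0],[1,-8.7,0,-5,0],[1,-17,0,-10,0],[1,-25,0,-5,0],[1,-30,0,0,0],[1,0,0,0,0],[1,0,0,0,0]]}}

```text
t: 9.65
eef_pos: [498.4, 170.4, 186.8]
tcp_rot: [0.263, 1.571, 0.186]
ft_force: [-0.3, 0.1, -4.6]
opening: 0.102
```

The opening dropped to 9.7 mm, so the web is flush in the pads and the tray has levelled itself. With a web grip at the dock, though, the 180 mm gripper body would foul the open shield. I'll set the tray down on free bench near (565, 0) and regrip it over front wall plus web, which offsets the hand away from the shield.

Emit:
{"fn": "apply_moves", "kwargs": {"increments": [[1,0,-27.5,13.2,0],[1,0,-27.5,13.3,0],[1,0,-27.5,13.2,0],[1,0,-27.5,13.3,0],[1,0,-27.5,13.2,0],[1,0,-27.5,13.3,0],[1,0,0,0,-8.5],[1,0,0,0,-8.5],[1,0,0,0,-8.5],[1,0,0,0,-8.5]]}}

```text
t: 10.65
eef_pos: [564.7, -0.2, 184.9]
tcp_rot: [2.482, 1.567, 3.004]
ft_force: [0.6, -0.3, -4.0]
opening: 0.102
```

Emit:
{"fn": "apply_moves", "kwargs": {"increments": [[1,0,0,0,-8.5],[1,0,0,0,-8.5],[1,0,0,0,-8.5],[1,0,0,0,-8.5],[1,0,0,0,-8.5],[1,0,0,0,-8.5],[1,0,0,0,-8.5],[1,0,0,0,0],[1,0,0,0,0]]}}

```text
t: 11.55
eef_pos: [565.1, -0.1, 185.7]
tcp_rot: [1.46, 1.569, 3.01]
ft_force: [0.2, 0.5, -2.6]
opening: 0.105
```

```bash
python3 - <<'E'
from h import *
st=status.state();print(st['t'],st['eef_pos'],st['tcp_rot'],st['opening'],st['ft_force'],st['joints'])
print(Ro.from_euler('xyz',st['tcp_rot']).as_matrix().round(3))
w=grab('wrist','wrist6');s=grab('side','side6');q=grab('scene','scene6')
a=cv2.imread('pics/side6.png')[110:290,200:340];b=cv2.imread('pics/scene6.png')[90:250,170:310]
cv2.imwrite('pics/e.png',np.hstack([cv2.resize(a,(400,514),interpolation=2),cv2.resize(b,(400,514),interpolation=2)]))
E
```

```text
11.55 [ 5.65101402e+02 -1.20011766e-01  1.85674738e+02] [1.4597426  1.56871974 3.01036899] 0.10454233389762942 [ 0.19390712  0.51694387 -2.58670028] [-1.17108180e-01  4.51673407e-01  1.75287830e+00  3.63193420e-05
  9.39117329e-01 -1.66775605e+00]
[[-0.002 -1.     0.02 ]
 [ 0.     0.02   1.   ]
 [-1.     0.002  0.   ]]
```

Emit:
{"fn": "apply_moves", "kwargs": {"increments": [[1,40,0,0,0],[1,40,0,0,0],[1,30,0,0,0],[1,10,0,0,0],[1,5,0,0,0],[1,3,0,0,0],[1,3,0,0,0],[1,0,0,0,0]]}}

```text
t: 12.5
eef_pos: [566.0, -0.2, 56.6]
tcp_rot: [-1.683, 1.569, -0.128]
ft_force: [0.5, -0.0, -3.9]
opening: 0.102
```

Emit:
{"fn": "apply_moves", "kwargs": {"increments": [[1,3,0,0,0],[1,3,0,0,0],[1,3,0,0,0],[1,2,0,0,0],[1,0,0,0,0]]}}

```text
t: 13.0
eef_pos: [565.7, -0.1, 45.3]
tcp_rot: [-1.579, 1.57, -0.024]
ft_force: [-2.3, 1.4, 4.6]
opening: 0.105
```

Emit:
{"fn": "apply_moves", "kwargs": {"increments": [[1,1,0,0,0],[0.7,0,0,0,0],[0.7,0,0,0,0],[0.7,0,0,0,0],[0.7,-20,0,0,0],[0.3,-40,0,0,0],[0.15,-20,0,0,0],[0.15,0,0,0,0]]}}

```text
t: 13.8
eef_pos: [566.8, -0.3, 126.4]
tcp_rot: [-1.67, 1.566, -0.115]
ft_force: [0.6, -0.2, -0.7]
opening: 0.495
```

```bash
python3 - <<'E'
from h import *
st=status.state();print(st['t'],st['eef_pos'],st['opening'],st['ft_force'])
grab('side','side7')
from fit import *
E
python3 - <<'E'
import sys; sys.argv=['x']
E
python3 - <<'E'
# predicted tray rim outline vs blue pixels in side view
from h import *
d=load('side7')
X=np.array([[565.5,0,50]])
for dx in (-75,75):
  for dy in (-55,55): print(dx,dy,proj(d,X+[dx,dy,0]).round(1))
im=cv2.imread('pics/side7.png')
p=[proj(d,X+[dx,dy,0])[0] for dx,dy in((-75,-55),(75,-55),(75,55),(-75,55))]
c=cv2.resize(im[120:290,210:350],None,fx=3.5,fy=3.5,interpolation=2)
cv2.polylines(c,[((np.array(p)-[210,120])*3.5).astype(np.int32)],True,(0,0,255),1)
cv2.imwrite('pics/f.png',c)
E
```

```text
13.8 [ 5.66821018e+02 -2.98450694e-01  1.26419929e+02] 0.494972130478112 [ 0.61282418 -0.18528957 -0.68465231]
hinge [ 6.41681339e+02 -1.68786841e+02  8.74092432e-02]
[[-0.1  3.3]
 [-0.5 -2.3]
 [-0.9 -0.4]
 [-0.4  0.5]
 [ 0.4 -1.6]
 [ 1.5 -0.1]
 [-0.8  1.6]
 [ 1.2 -0.5]
 [ 2.2 -0.5]
 [-1.1  0.1]
 [-0.8 -0.1]
 [ 0.1  1.2]]
[ 459.82550871 -133.11092096  117.87227932]
[ 466.5611981  -237.26611558  109.68597724]
dock [ 566.97402193 -170.86701345]
[[-0.1  0.5]
 [-0.5  0.3]
 [-1.9  0.1]
 [ 2.   0.8]
 [ 1.8 -1. ]]
hinge in dock x 74.60369733873354 -4.449567222086765
-75 -55 [[237.3 229.1]]
-75 55 [[232.4 201.2]]
75 -55 [[288.  222.3]]
75 55 [[279.9 195.2]]
```

View pics/f.png

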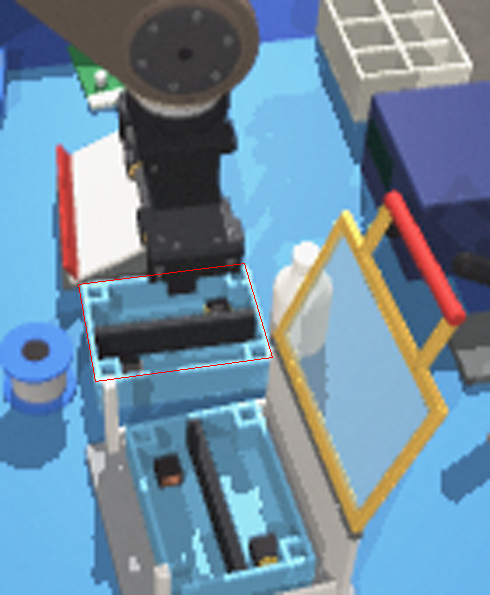

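The tray stands level on the bench, its rim matching the predicted outline to about 1 px. Shield still open, lower tray clear. Regrip over front wall and web.

Emit:
{"fn": "apply_moves", "kwargs": {"increments": [[0.18,0,0,-25,0],[0.18,0,0,0,0],[0.18,20,0,0,0],[0.18,30,0,0,0],[0.18,25,0,0,0],[0.18,12,0,0,0],[0.18,0,0,0,0]]}}

```text
t: 14.55
eef_pos: [564.3, -24.8, 34.9]
tcp_rot: [1.411, 1.567, 2.966]
ft_force: [-0.2, -0.9, 1.0]
opening: 0.821
```

Emit:
{"fn": "apply_moves", "kwargs": {"increments": [[1,0,0,0,0],[1,0,0,0,0],[1,0,0,0,0],[1,0,0,0,0],[1,0,0,0,0]]}}

```text
t: 15.05
eef_pos: [565.7, -25.3, 37.8]
tcp_rot: [-1.697, 1.569, -0.142]
ft_force: [-0.3, 0.1, 6.9]
opening: 0.629
```

Emit:
{"fn": "apply_moves", "kwargs": {"increments": [[1,-10,0,0,0],[1,-30,0,0,0],[1,-45,0,0,0],[1,-45,0,0,0],[1,0,33,13,0],[1,0,32,12,0],[1,0,0,0,8.4],[1,0,0,0,8.4],[1,0,0,0,8.4],[1,0,0,0,8.4]]}}

```text
t: 16.05
eef_pos: [500.2, 0.9, 167.4]
tcp_rot: [2.276, 1.571, -3.045]
ft_force: [-0.4, 0.9, -2.8]
opening: 0.631
```

Emit:
{"fn": "apply_moves", "kwargs": {"increments": [[1,0,0,0,8.4],[1,0,0,0,8.4],[1,0,0,0,8.4],[1,0,0,0,8.4],[1,0,0,0,8.4],[1,0,0,0,8.4],[1,0,0,0,0],[1,0,0,0,0]]}}

```text
t: 16.85
eef_pos: [500.4, 0.9, 167.1]
tcp_rot: [2.94, 1.571, 3.033]
ft_force: [-0.3, -0.1, -4.2]
opening: 0.63
```

```bash
python3 - <<'E'
from h import *
st=status.state();print(st['t'],st['eef_pos'],st['opening'],st['ft_force'])
R=Ro.from_euler('xyz',st['tcp_rot']).as_matrix();print(R.round(4))
g=R.T@(np.array([542,-176.4,st['eef_pos'][2]])-st['eef_pos']);print(g)
E
```

```text
16.85 [500.41783911   0.85464822 167.0875486 ] 0.6302329401352922 [-0.3305408  -0.14508344 -4.24030171]
[[-1.000e-04 -9.330e-02  9.956e-01]
 [ 0.000e+00  9.956e-01  9.330e-02]
 [-1.000e+00  0.000e+00 -1.000e-04]]
[-4.95476611e-03 -1.80360402e+02  2.48678893e+01]
```

Emit:
{"fn": "apply_moves", "kwargs": {"increments": [[1,0,-25,4,0.7],[1,0,-35,5,0],[1,0,-35,5,0],[1,0,-35,5,0],[1,0,-30,4,0],[1,0,-20,2,0],[1,0,0,0,0],[1,0,0,0,0],[1,0,0,0,0]]}}

```text
t: 17.75
eef_pos: [539.4, -175.6, 166.9]
tcp_rot: [2.312, 1.57, 2.39]
ft_force: [0.0, 0.5, -2.6]
opening: 0.629
```

```bash
python3 - <<'E'
from h import *
P=[];
for i in range(3):
    st=status.state();P.append(st['eef_pos']);s=imaging.read_camera('scene') if i<2 else 0
print(st['t'],np.array(P).round(1),st['opening'],st['ft_force'])
R=Ro.from_euler('xyz',st['tcp_rot']).as_matrix();print(R[:,2])
print(R.T@(np.array([542,-176.4,0])-np.mean(P,0)))
grab('side','side8');grab('wrist','wrist8')
E
```

```text
17.85 [[ 539.4 -175.6  166.9]
 [ 539.5 -175.6  166.9]
 [ 539.6 -175.6  167. ]] 0.6309813428461548 [-0.18168669 -0.44873375 -3.18609463]
[ 9.96924376e-01  7.83695515e-02 -4.84566109e-05]
[166.91513082  -0.99742276   2.46000629]
```

Emit:
{"fn": "apply_moves", "kwargs": {"increments": [[1,20,-0.6,2.4,0],[1,25,0,0,0],[1,17,0,0,0],[1,8,0,0,0],[1,0,0,0,0],[1,0,0,0,0]]}}

```text
t: 18.55
eef_pos: [542.5, -177.1, 97.5]
tcp_rot: [-0.485, 1.57, -0.408]
ft_force: [-0.5, -0.1, -3.2]
opening: 0.631
```

```bash
python3 - <<'E'
from h import *
st=status.state();print(st['t'],st['eef_pos'],st['opening'],st['ft_force'])
s=grab('side','side9');grab('wrist','wrist9');q=grab('scene','scene9')
def draw(d,fn,u0,v0,w,h,f):
    c=cv2.resize(cv2.imread(f'pics/{fn}.png')[v0:v0+h,u0:u0+w],None,fx=f,fy=f,interpolation=2)
    def pl(z,col,off=(0,0)):
        L=np.array([[-55,-75,0],[55,-75,0],[55,75,0],[-55,75,0]],float)
        X=Ro.from_euler('z',.078).apply(L)+[566.9,-174.5,z]
        cv2.polylines(c,[((proj(d,X)+.5-[u0,v0])*f).astype(np.int32)],True,col,1)
    pl(52,(0,255,0)); pl(st['eef_pos'][2]-37.8+50,(0,0,255)); pl(12,(255,0,255))
    return c
a=draw(s,'side9',220,190,110,130,4.5);b=draw(q,'scene9',160,180,85,110,3.5)
o=np.zeros((585,800,3),np.uint8);o[:a.shape[0],:a.shape[1]]=a;o[:b.shape[0],500:500+b.shape[1]]=b
cv2.imwrite('pics/g.png',o)
E
```

```text
18.55 [ 542.47267595 -177.07063657   97.4953633 ] 0.6308163979745448 [-0.54596978 -0.13672901 -3.16941903]
```

Emit:
{"fn": "apply_moves", "kwargs": {"increments": [[1,2,0.6,0,0],[1,2,0,0,0],[1,2,0,0,0],[1,2,0,0,0],[1,0,0,0,0]]}}

```text
t: 19.2
eef_pos: [541.9, -176.4, 88.5]
tcp_rot: [2.582, 1.57, 2.659]
ft_force: [0.1, 0.3, -2.7]
opening: 0.626
```

Emit:
{"fn": "apply_moves", "kwargs": {"increments": [[1,1,0,0,0],[1,1,0,0,0],[1,1,0,0,0],[1,0,0,0,0]]}}

```text
t: 19.6
eef_pos: [542.0, -176.4, 85.7]
tcp_rot: [2.327, 1.571, 2.404]
ft_force: [-0.1, -0.6, -2.7]
opening: 0.631
```

Emit:
{"fn": "apply_moves", "kwargs": {"increments": [[1,1,0,0,0],[1,1,0,0,0],[1,1,0,0,0],[1,0,0,0,0]]}}

```text
t: 20.0
eef_pos: [542.0, -176.4, 82.7]
tcp_rot: [2.533, 1.571, 2.61]
ft_force: [0.1, 0.1, -2.8]
opening: 0.633
```

Emit:
{"fn": "apply_moves", "kwargs": {"increments": [[1,1,0,0,0],[1,1,0,0,0],[1,0,0,0,0]]}}

```text
t: 20.3
eef_pos: [542.0, -176.4, 80.7]
tcp_rot: [2.486, 1.571, 2.563]
ft_force: [0.9, -0.5, -2.6]
opening: 0.63
```

Emit:
{"fn": "apply_moves", "kwargs": {"increments": [[1,0.7,0,0,0],[1,0.7,0,0,0],[1,0,0,0,0]]}}

```text
t: 20.6
eef_pos: [542.1, -176.5, 79.9]
tcp_rot: [-0.588, 1.57, -0.511]
ft_force: [-1.4, 1.3, 3.2]
opening: 0.631
```

Emit:
{"fn": "apply_moves", "kwargs": {"increments": [[1,0.6,0,0,0],[1,0,0,0,0]]}}

```text
t: 20.8
eef_pos: [542.1, -176.5, 79.9]
tcp_rot: [-0.602, 1.57, -0.525]
ft_force: [-3.7, 0.6, 11.0]
opening: 0.628
```

Stiff contact at TCP z 79.9, against 79.8 predicted for fully stacked. Releasing.

Emit:
{"fn": "apply_moves", "kwargs": {"increments": [[0.2,-0.5,0,0,0],[0.2,0,0,0,0],[0.2,0,0,0,0],[0.2,0,0,0,0],[0.2,0,0,0,0]]}}

```text
t: 21.3
eef_pos: [542.1, -176.5, 79.3]
tcp_rot: [-0.135, 1.571, -0.058]
ft_force: [-0.4, 0.3, 0.1]
opening: 0.798
```

Emit:
{"fn": "apply_moves", "kwargs": {"increments": [[0.2,-10,0,0,0],[0.2,-25,0,0,0],[0.2,-40,0,0,0],[0.2,-40,0,0,0],[0.2,-40,0,0,0],[0.2,0,40,0,0],[0.2,0,45,0,0],[0.2,0,45,0,0],[0.2,0,45,0,0],[0.2,0,40,0,0]]}}

```text
t: 22.3
eef_pos: [525.0, 39.8, 235.3]
tcp_rot: [-0.04, 1.57, 0.037]
ft_force: [0.8, -0.2, -0.0]
opening: 0.801
```

```bash
python3 - <<'E'
from h import *
from scipy.optimize import least_squares
st=status.state();print(st['t'],st['eef_pos'],st['opening'],st['ft_force'])
s=grab('side','sideF');q=grab('scene','sceneF')
# light-blue tray mask: compare with the before picture (side3, lower tray only) and the predicted silhouettes
L=np.array([[x,y,0] for x in(-55,55) for y in(-75,75)],float)
def sil(d,zs,c=(566.9,-174.5),yaw=.078,tilt=0):
    X=np.vstack([Ro.from_euler('zy',[yaw,tilt]).apply(L+[0,0,z]) for z in zs])+[*c,0]
    m=np.zeros((384,512),np.uint8);cv2.fillConvexPoly(m,cv2.convexHull((proj(d,X)).round().astype(np.int32)),1);return m
for n,d,ref in (('side',s,'side3'),('scene',q,'scene3')):
    a=cv2.imread(f'pics/{n}F.png').astype(int);b=cv2.imread(f'pics/{ref}.png').astype(int)
    ch=(np.abs(a-b).max(2)>40).astype(np.uint8)
    ch=cv2.morphologyEx(ch,cv2.MORPH_OPEN,np.ones((2,2),np.uint8))
    for z in (88,92,96,102):
        m=sil(d,(12,z)); ring=cv2.dilate(m,np.ones((25,25),np.uint8))
        print(n,z,'changed in',int((ch&m).sum()),'changed outside nearby',int((ch&ring&(1-m)).sum()))
# socket-frame rim fit on edges: score rim outline brightness for z,dx,dy
g=cv2.GaussianBlur(cv2.cvtColor(cv2.imread('pics/sideF.png'),cv2.COLOR_BGR2GRAY),(0,0),.8).astype(float)
# colour at shield bar expected location (theta=1.9)
e=np.array([np.cos(.078),np.sin(.078)])
for th in (1.7,1.8,1.9):
    p=np.array([566.9,-174.5])+e*(73.4-180*np.cos(th));X=[[p[0],p[1],110+180*np.sin(th)]]
    for n,d in(('side',s),('scene',q)):
        u=proj(d,X)[0].round().astype(int);print(th,n,u,np.array(d['pixels'])[u[1],u[0]])
E
```

```text
22.3 [525.0301857   39.82603869 235.25856632] 0.8011603327734477 [ 0.84747257 -0.15322586 -0.02050467]
side 88 changed in 1594 changed outside nearby 469
side 92 changed in 1642 changed outside nearby 434
side 96 changed in 1653 changed outside nearby 436
side 102 changed in 1664 changed outside nearby 435
scene 88 changed in 1019 changed outside nearby 186
scene 92 changed in 1021 changed outside nearby 184
scene 96 changed in 1023 changed outside nearby 186
scene 102 changed in 1025 changed outside nearby 199
1.7 side [317 193] [ 57  95 129]
1.7 scene [221 205] [ 54 110 186]
1.8 side [324 193] [38 42 63]
1.8 scene [226 209] [ 91 196 249]
1.9 side [331 193] [243  83  79]
1.9 scene [230 215] [254  69  68]
```

```bash
python3 - <<'E'
from h import *
s=load('sideF');g=cv2.cvtColor(cv2.imread('pics/sideF.png'),cv2.COLOR_BGR2GRAY)
R=Ro.from_euler('z',.078)
# dark-web centroid along rows -> compare with predicted top-face for z
from scipy.optimize import least_squares
W=np.array([[-5,-71,0],[5,-71,0],[5,71,0],[-5,71,0]],float)
for z in (84,88,90,92,94,96,100,104):
    X=R.apply(W)+[566.9,-174.5,z];m=np.zeros(g.shape,np.uint8)
    cv2.fillPoly(m,[(proj(s,X)*16).round().astype(np.int32)],1,shift=4)
    print(z,'dark frac in web top',(g[m>0]<60).mean().round(3),m.sum())
a=cv2.imread('pics/sideF.png').astype(int);b=cv2.imread('pics/side1.png').astype(int);c=cv2.imread('pics/side3.png').astype(int)
for n,X in(('spool',[444,-10,25]),('bottle',[678,5,55]),('tablet',[655,-420,5]),('driver',[440,-410,8]),('sponge',[420,380,12])):
    u,v=proj(s,[X])[0].astype(int);w=np.s_[max(v-14,0):v+14,u-14:u+14]
    print(n,(np.abs(a[w]-c[w]).max(2)>40).sum(),(np.abs(a[w]-b[w]).max(2)>40).sum())
E
```

```text
84 dark frac in web top 0.234 235
88 dark frac in web top 0.204 240
90 dark frac in web top 0.171 245
92 dark frac in web top 0.146 240
94 dark frac in web top 0.114 245
96 dark frac in web top 0.089 235
100 dark frac in web top 0.057 245
104 dark frac in web top 0.0 245
spool 65 528
bottle 0 214
tablet 0 0
driver 83 334
sponge 144 759
```

The web test is inconclusive, so I'll calibrate it against the bare lower tray, whose position is known.

```bash
python3 - <<'E'
from h import *
import itertools
W=np.array([[-5,-71,0],[5,-71,0],[5,71,0],[-5,71,0]],float)
def sc(fn,z):
    s=load(fn);hsv=cv2.cvtColor(s['pixels'],cv2.COLOR_RGB2HSV);dark=(hsv[...,2]<80)
    best=[]
    for dx,dy,dyaw in itertools.product(range(-12,13,2),range(-12,13,3),(-.03,0,.03)):
        X=Ro.from_euler('z',.078+dyaw).apply(W+[dx,dy,0])+[566.9,-174.5,z];m=np.zeros(dark.shape,np.uint8)
        cv2.fillPoly(m,[(proj(s,X)*16).round().astype(np.int32)],1,shift=4)
        best.append((dark[m>0].mean().round(3),dx,dy,dyaw))
    best.sort(reverse=True);print(fn,z,best[:5])
sc('side3',52);sc('sideF',92);sc('sideF',102)
s=load('sideF');X=Ro.from_euler('z',.078).apply([[0,y,0] for y in(-60,-30,0,30,60)])+[566.9,-174.5,92]
for u,v in proj(s,X).round().astype(int): print(u,v,s['pixels'][v,u-6:u+7].max(1))
E
```

```text
side3 52 [(np.float64(0.91), -4, 3, -0.03), (np.float64(0.89), -4, 6, 0), (np.float64(0.888), -4, -6, -0.03), (np.float64(0.887), -4, -3, 0), (np.float64(0.882), -4, -6, 0)]
sideF 92 [(np.float64(0.901), -4, 0, 0), (np.float64(0.887), -4, 9, 0), (np.float64(0.878), -4, 6, -0.03), (np.float64(0.876), -4, -6, -0.03), (np.float64(0.876), -4, -9, 0)]
sideF 102 [(np.float64(0.878), -6, 0, -0.03), (np.float64(0.869), -6, 3, 0), (np.float64(0.862), -6, -9, 0), (np.float64(0.854), -6, -9, -0.03), (np.float64(0.854), -6, -12, -0.03)]
279 271 [154  60  36  38  66  69  70  86 203 145  33  52  59]
275 261 [187 173  37  36  39  77  73  75 148 243 243 243 244]
272 251 [184 109  37  36  47  74  75  87 199 244 243 157 156]
269 242 [153  95  37  37  54  73  78  85 131 156 157 156 156]
266 233 [165 165 161  99  56  80  78  94 131 134 133 139 140]
```

With the same camera bias as the bare lower tray (dx −4), the web fits best at z = 92. That agrees with a square, full stack. Handing in.

```bash
python3 -c "
from cell import env,status
print(status.state()['t'],env.job_done())"
```

```text
the job is handed in; nothing more can be done
22.4 None
```

The job is done and handed in at 22.4 s: the shield is open and the tray is stacked in the dock. I checked the end state with forces and image measurements only, because the 12 picture views were used up before the insertion.

**What I did**
- **Shield:** I gripped the red bar, swung it past balance and let go. It stayed open.
- **Tray off the rack:** I pinched it by the web and lifted it square to the slope. It levelled itself in the pads.
- **Regrip on the bench:** At the dock, a web grip would have put the gripper's body against the open shield. So I set the tray down on free bench and regripped it across the front wall and web.
- **Stacking:** I lowered it in 1–2 mm steps with no side load until it met firm contact, then pressed to 11 N, let go and backed off.

**Last checks**
- **Seating:** Contact came at TCP z 79.9 mm, against 79.8 mm predicted for a full stack. The pins would have stopped the tray about 10 mm higher had they missed the sockets.
- **Squareness:** In the side camera, the stacked tray's web lines up with where the lower tray's web was seen earlier. The fit is slightly better at 92 mm than at 102 mm (0.90 against 0.88), so it supports the seating only weakly. My first version of this check was inconclusive until I allowed for a camera offset of about 4 mm.
- **Shield:** The red bar is where it should be at 1.9 rad in both views.
- **Other things:** The bottle and tablet are unchanged against an earlier picture. Some pixels changed around the spool, driver and sponge box. The arm stood elsewhere in the earlier picture, so I put this down to the arm and its shadow, but did not confirm it. I did not check the circuit board. I never worked at any of these four, and the forces I read showed no unexpected contact.

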